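# Press a round copper flask home in a sprung ring and hold it on its glued foot

## Robot

A 7-joint arm with a two-finger parallel gripper is mounted at the origin on the work surface. World frame = base frame: x ahead of the robot, y to its left, z up, the work surface at z = 0. Lengths are in m, angles in degrees, forces in N, time in s.
With the tool pointing down it reaches from about 0.425 to 0.875 m from the base axis. Payload 8.4 kg.
Tool frame: the origin (TCP) lies midway between the tips of the shut fingers; the grasp point (between the pads) lies behind it (arm.grasp_offset is the z of the grasp point in the tool frame, in m); z points along the fingers, y is the line along which they close (so a half turn about z gives the same grasp; the last joint's range is limited). The gripper opens to 87 mm and grips with 3 to 60 N. Pads are 19 mm wide; open, the fingers measure 117 mm over their backs; the gripper's body (75 mm by 190 mm) begins 51 mm behind the grasp point.
Start: joints at [68.973, 19.091, 2.286, 83.961, -0.768, 76.965, -3.352], TCP at [0.172, -0.627, 0.185] pointing down, gripper open.
Joint ranges: [-147.57, 147.57], [-21.85, 119.76], [-74.77, 79.35], [14.55, 137.4], [-85.83, 265.84], [4.83, 119.75], [-152.11, 152.11]. Speed limits (degrees/s): [127.2, 127.2, 159.86, 159.86, 180, 180, 180].

## Interface

Orientations are given as a 3x3 rotation matrix whose columns are the frame's x, y, z axes.
In Python, from workcell import arm gives the robot as it stands.
- The arm moves only by the shell command python3 -m jog 'ROWS' [FORCE]. ROWS is JSON, a list of rows, each a list of 3 entries, a list of its own where there are three numbers: the opening, from -1 (shut) to 1 (fully open), then the shift along the tool's x, y, z in mm, then the turn, a rotation vector about the tool's x, y, z in units of 6 degrees (1.0 is 6 degrees). In form: [[jaw, [dx, dy, dz], [rx, ry, rz]], ...]. A call has 1 to 5 rows; each row shifts and turns the commanded pose from where the row before left it, along the tool's axes as they then stand; what a row does not reach is not made up. A row lasts 1/10 s, in which the tool goes at most 50 mm and 8.59 degrees, less where a joint would pass 70% of its speed; a pose out of reach is approached as far as the arm can. A call is refused whole if a number of a shift passes 50 or a number of a turn 1, either way. A call with a gripper value outside its range is refused whole. The fingers move at their own pace and stop on an object; FORCE is the grip in N (left out, the last holds). Time passes only in rows, so rows that do not move let the fingers close. It gives the time, the measured TCP pose, the force, the opening and the grip force at its end, in the units of the state.
- arm.get_state(): the state, without advancing time (a new reading comes with each control period).
- arm.get_image(name): name is "scene" or "top" or "wrist"; returns the picture (384x512x3 uint8, red, green, blue); there is no depth.
- arm.get_calibration(name): a dict with "fx", "fy", "cx", "cy" (pixels), "R" (3x3) and "t" (3): a world point X has camera coordinates R X + t. Camera axes: x right, y down, z forward; pixel columns grow to the right and rows downward; lengths in m; the calibration is good to about 2 mm. The wrist camera is an equidistant fisheye: a pixel r from the principal point sees the ray r / f radians off the axis. A picture is of the moment at which its call begins: read the wrist's pose just before it. get_calibration takes no time and is no camera call; for the wrist camera it gives the pose at the moment of the call.
- arm.finish_job(): hands the job in; it is judged then, once.
The state is a dict: "clock": time; "joint_positions": joint angles; "qd": joint speeds; "effort": joint torques, N m; "ee_pos": TCP position; "ee_rot": TCP orientation; "contact_force": force on the tool from outside, world axes, zero at the start; "wrist_torque": the same for the moment, N m; "width": finger opening in m; "grasp_force": force on a finger pad.
Only numpy, scipy, OpenCV 4.12 (cv2) and the standard library are available. Lean on these libraries where they do the work, as an engineer would, in place of code of your own. Each camera call takes 0.05 s, during which the arm holds its last target. There are 200 camera calls.

## Task

Take the larger of the two round copper flasks off its wooden rest ring, set it round end down in the sprung ring of the gluing cradle and push it straight down, feeling for the point where its bottom comes up against the copper foot disc under the ring. Keep pressing it upright on the foot, gently, with about 10 N beyond what the spring takes, so that the glue on the foot can grip, and finish while still holding it down: do not let go. Leave everything else on the bench where it is.

Things in the scene. Friction and masses are not known exactly. Their poses are not given: they have to be found in the camera images.
- flask: The larger copper flask, 0.25 to 0.5 kg, 137 mm tall, round end down on one of two like wooden rings. Ball 76 mm in diameter; straight round neck 30 mm in diameter, bare from 73 to 127 mm above the origin (grip it there from above, any side); lip 38 mm in diameter from 127 to 137 mm. Origin at the lowest point of the ball, 12 mm above the bench in its rest; z up the neck.
- small_flask: The smaller copper flask, not wanted: ball 60 mm in diameter, neck 24 mm in diameter, about 98 mm tall, origin at the lowest point of its bottom. It stands on the other rest ring; which flask is on which side varies. Leave it alone.
- rest_a: Loose wooden rest ring, 90 mm outside, 52 mm inside, 22 mm high; origin at the centre of its underside.
- rest_b: The other wooden rest ring, the same as rest_a.
- cradle: The gluing cradle, fixed: a round dark steel base 150 mm in diameter and 12 mm thick with three upright guide posts 84 mm high, 52 mm from the middle, with coil springs on them. Origin at the centre of its underside, z up. Its place and yaw vary.
- ring_top (a point): Centre of the upper face of the sprung aluminium ring, which slides down the three posts. The ring is 54 mm inside, 74 mm outside, 10 mm thick. With the spring relaxed this point is 70 mm above the bench. The flask's ball rests on the ring's upper inner edge with its lowest point 11 mm below this point.
- ring (a joint): How far the sprung ring is pushed down, in m: 0 at the top, at most 0.030. The spring pushes the ring (0.1 kg) up with 6 N at 0 and 300 N/m more as it goes down (12 N at 0.020); the flask's own weight hardly sinks it.
- foot: Copper foot disc, 32 mm in diameter, level and unyielding, fixed on a stud in the middle of the cradle below the sprung ring, seen through it from above. Origin at the middle of its upper face. Its height differs each time, 37 to 47 mm above the bench, so the flask meets it after pushing the ring down about 12 to 22 mm.
- discs_near: A loose pile of two flat metal discs, 48 mm across and 6 mm high, to be left alone.
- discs_far: A loose pile of three flat metal discs, 60 mm across and 9 mm high, to be left alone.
- tape: A loose roll of tape lying flat, 84 mm across, 19 mm high, to be left alone.
- screwdriver: A loose screwdriver beyond the flasks, to be left alone.
- hammer: A loose hammer at the robot's right, to be left alone.
- pot: A loose open steel pot 80 mm across, 90 mm high, far left, to be left alone.
Mind the look-alikes: they are no part of the job. Several things have the shape of the cradle; the one meant has the colours described above. Leave any blue look-alike of the flask alone.

How it is judged:
By the outcome, as a careful person would: the job done as asked, in the order asked, and still so for the second after the job is handed in, while the arm keeps its last pose, push and grip.
It also fails if it takes over 64 s, if anything falls off the work surface, if the arm or the gripper's body presses on something with over 40 N, if the wrist force passes 120 N, or if a joint passes its speed limit or range.

## Working session

There is one attempt and no reset: what is moved stays moved. The work goes in short steps, Python scripts to look and compute and a shell command to move; the robot and the scene stay as the last step left them, time stands still between calls to the robot, and variables do not carry over. Pictures are saved under pics/ and viewed, at most 11 in all, crops included, and the job is handed in when it is done.

```bash
mkdir -p pics; python3 - <<'E'
from workcell import arm
import cv2
for n in("scene","top"):
    im=arm.get_image(n); cv2.imwrite(f"pics/{n}0.png",cv2.resize(im[:,:,::-1],(800,600),interpolation=cv2.INTER_CUBIC))
s=arm.get_state(); print(s, arm.grasp_offset)
c=arm.get_calibration("top");print(c)
E
```

```text
{'clock': 0.1, 'joint_positions': array([68.97090816, 19.1284968 ,  2.28339791, 84.00582299, -0.7671036 ,
       76.96530526, -3.35253651]), 'qd': array([-0.07272358, -0.06704676, -0.05110728, -0.13171808,  0.04418881,
       -0.019111  ,  0.11417407]), 'effort': array([ 3.31601797e-03, -6.57813048e+01,  1.33980241e+00, -4.04706717e+01,
       -5.96218952e-02,  4.10219387e-02,  6.53097186e-05]), 'ee_pos': array([ 0.17186651, -0.62637007,  0.18394054]), 'ee_rot': array([[ 9.64349917e-01,  2.64629928e-01, -4.88487486e-04],
       [ 2.64630359e-01, -9.64348921e-01,  1.38982823e-03],
       [-1.03282236e-04, -1.46954936e-03, -9.99998915e-01]]), 'contact_force': array([-0.32781242,  0.67720877,  1.304722  ]), 'wrist_torque': array([-0.02186844, -0.00840253, -0.01048509]), 'grasp_force': 0.0, 'width': 0.0871285134241727} -0.0187
{'fx': 393.1742306765984, 'fy': 393.1742306765984, 'cx': 259.80671051230433, 'cy': 190.06560196635348, 'R': array([[ 0.004973  , -0.99988896,  0.01404757],
       [-0.98646276, -0.00720785, -0.16382696],
       [ 0.16391003, -0.01304269, -0.98638907]]), 't': array([0.00256215, 0.50474979, 0.99857854])}
```

View pics/top0.png

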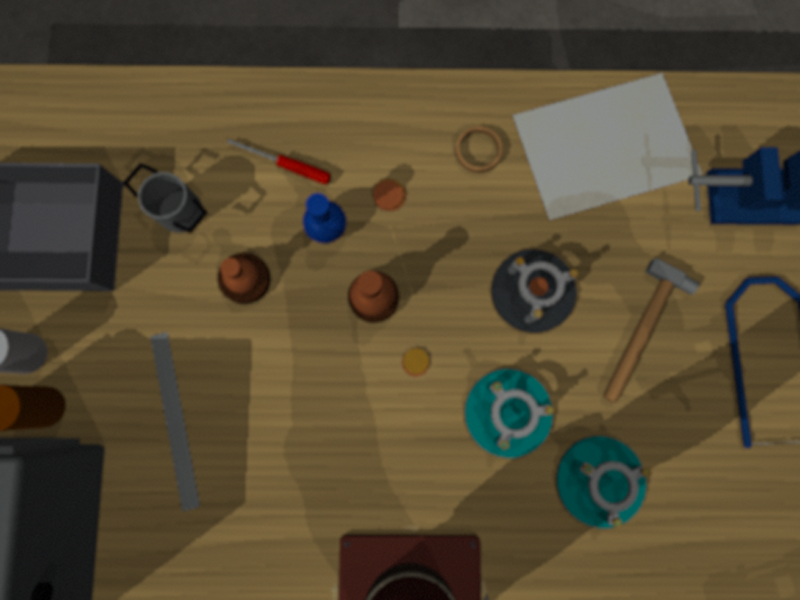

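View pics/scene0.png

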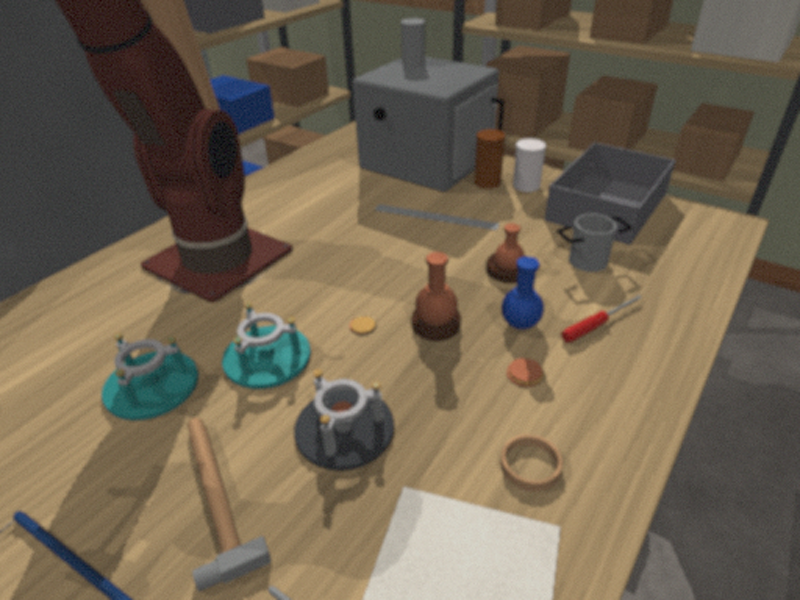

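The top view shows the large flask with its lip at about (372,280) and ball at (374,296). The dark cradle's ring is at about (541,284). The small flask is at (240,275), the blue one at (323,220), and the teal look-alikes are lower right.

```bash
cat > h.py <<'E'
import numpy as np,cv2
from workcell import arm
def ray(cam,u,v,cal=None):
    c=cal or arm.get_calibration(cam); x=(u-c['cx'])/c['fx'];y=(v-c['cy'])/c['fy']
    if cam=='wrist':
        r=np.hypot(x,y); d=np.array([x/r*np.sin(r),y/r*np.sin(r),np.cos(r)]) if r>0 else np.array([0,0,1.])
    else: d=np.array([x,y,1.])
    R=np.array(c['R']); return -R.T@np.array(c['t']), R.T@d
def at(cam,u,v,z,cal=None):
    o,d=ray(cam,u,v,cal); return o+d*(z-o[2])/d[2]
def togo(p,z):
    s=arm.get_state(); R=s['ee_rot']; return R.T@(np.array([p[0],p[1],z])-s['ee_pos'])*1000
def turn(Rg):
    s=arm.get_state(); return cv2.Rodrigues(s['ee_rot'].T@Rg)[0].ravel()*180/np.pi/6
E
python3 - <<'E'
from h import *
k=.64
for n,u,v,z in [("lip",372,280,.149),("ball",374,296,.05),("ring",541,284,.07),("foot",541,287,.042),("base",535,291,.012),("small",237,268,.11)]:
    print(n,at("top",u*k,v*k,z))
for n,u,v,z in [("lip",437,260,.149),("ring",342,397,.07),("small",512,229,.11)]:
    print(n,at("scene",u*k,v*k,z))
print(arm.get_calibration("wrist"))
E
```

```text
lip [0.51269145 0.05887229 0.149     ]
ball [0.50460195 0.0594069  0.05      ]
ring [ 0.52344537 -0.21770429  0.07      ]
foot [ 0.52355901 -0.22419206  0.042     ]
base [ 0.52190007 -0.22055564  0.012     ]
small [0.53800516 0.27485852 0.11      ]
lip [0.51834763 0.05722924 0.149     ]
ring [ 0.52844953 -0.21350944  0.07      ]
small [0.5520924  0.27349323 0.11      ]
{'fx': 297.3186396354542, 'fy': 297.3186396354542, 'cx': 246.4279044323738, 'cy': 193.24136131978133, 'R': array([[ 0.26387249, -0.96455571, -0.00189376],
       [-0.91898086, -0.25200005,  0.30326581],
       [-0.292994  , -0.07828318, -0.95290412]]), 't': array([-0.64822087, -0.03710755,  0.39228138])}
```

```bash
python3 -m jog '[[1,[35,0,-35],[0,0,0]],[1,[35,0,-35],[0,0,0]],[1,[35,0,-35],[0,0,0]],[1,[29,-40,0],[0,0,0]],[1,[29,-40,0],[0,0,0]]]'
python3 -m jog '[[1,[29,-40,0],[0,0,0]],[1,[29,-40,0],[0,0,0]],[1,[29,-40,0],[0,0,0]],[1,[29,-40,0],[0,0,0]],[1,[29,-40,0],[0,0,0]]]'
python3 -m jog '[[1,[29,-20,0],[0,0,0]],[1,[0,0,0],[0,0,0]],[1,[0,0,0],[0,0,0]]]'
python3 - <<'E'
from h import *
import pickle
pickle.dump(arm.get_calibration("wrist"),open("c1.pkl","wb"))
im=arm.get_image("wrist");cv2.imwrite("pics/w1.png",cv2.resize(im[:,:,::-1],(800,600),interpolation=cv2.INTER_CUBIC))
print(arm.get_state()['joint_positions'])
E
```

```text
clock: 0.6
ee_pos: [0.3094, -0.5058, 0.2899]
ee_rot: [[0.964, 0.265, 0.001], [0.265, -0.964, -0.001], [0.0, 0.001, -1.0]]
contact_force: [0.8, 0.3, 0.0]
width: 0.087
grasp_force: 0.0
clock: 1.1
ee_pos: [0.3951, -0.2732, 0.2896]
ee_rot: [[0.964, 0.265, -0.0], [0.265, -0.964, -0.0], [-0.0, -0.0, -1.0]]
contact_force: [0.9, -0.0, 0.0]
width: 0.087
grasp_force: 0.0
clock: 1.4
ee_pos: [0.4177, -0.248, 0.2896]
ee_rot: [[0.964, 0.266, -0.001], [0.266, -0.964, -0.0], [-0.001, -0.0, -1.0]]
contact_force: [0.5, -1.7, 0.5]
width: 0.087
grasp_force: 0.0
[ 42.21022     -1.40798117 -16.18634117  95.34553695  -0.37313596
  86.04259333 -48.62442045]
```

View pics/w1.png

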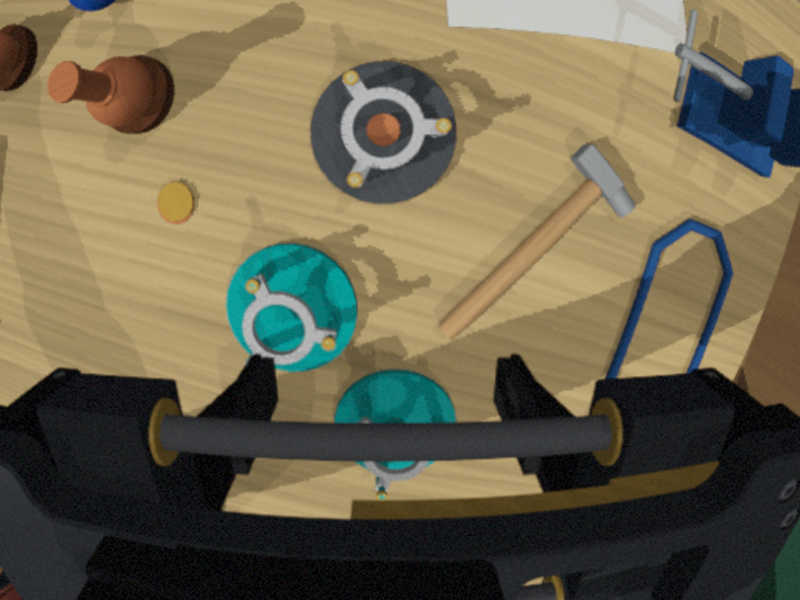

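The wrist view shows the dark cradle's ring centred at (383,127) and the foot at (383,128). The base is at (383,131). The large flask's lip face is at about (66,83).

```bash
python3 - <<'E'
from h import *
import pickle
c=pickle.load(open("c1.pkl","rb"));k=.64
for n,u,v,z in [("ring",383,127,.07),("foot",383,128,.042),("base",383,131,.012),("lip",66,83,.149),("ball",135,93,.05)]: print(n,at("wrist",u*k,v*k,z,c))
print(togo((.513,.058),.29))
E
```

```text
ring [ 0.52465234 -0.21548769  0.07      ]
foot [ 0.52552139 -0.2151073   0.042     ]
base [ 0.52440526 -0.21526294  0.012     ]
lip [0.50896329 0.05880044 0.149     ]
ball [0.51043027 0.04321092 0.05      ]
[ 173.58109546 -270.69612526   -0.61005808]
```

```bash
python3 -m jog '[[1,[17,-45,0],[0,0,0]],[1,[17,-45,0],[0,0,0]],[1,[17,-45,0],[0,0,0]],[1,[17,-45,0],[0,0,0]],[1,[17,-45,0],[0,0,0]]]'
python3 -m jog '[[1,[17,-45,0],[0,0,0]],[1,[0,0,0],[0,0,0]],[1,[0,0,0],[0,0,0]]]'
python3 - <<'E'
from h import *
import pickle
pickle.dump(arm.get_calibration("wrist"),open("c2.pkl","wb"))
im=arm.get_image("wrist");cv2.imwrite("pics/w2.png",cv2.resize(im[:,:,::-1],(800,600),interpolation=cv2.INTER_CUBIC))
E
```

```text
clock: 1.95
ee_pos: [0.4398, -0.0087, 0.2898]
ee_rot: [[0.965, 0.262, 0.0], [0.262, -0.965, -0.0], [0.0, 0.0, -1.0]]
contact_force: [0.5, 0.1, -0.4]
width: 0.0871
grasp_force: 0.0
clock: 2.25
ee_pos: [0.4446, 0.0384, 0.2897]
ee_rot: [[0.964, 0.265, -0.0], [0.265, -0.964, -0.0], [-0.0, 0.0, -1.0]]
contact_force: [-0.1, -0.5, 0.8]
width: 0.0874
grasp_force: 0.0
```

View pics/w2.png

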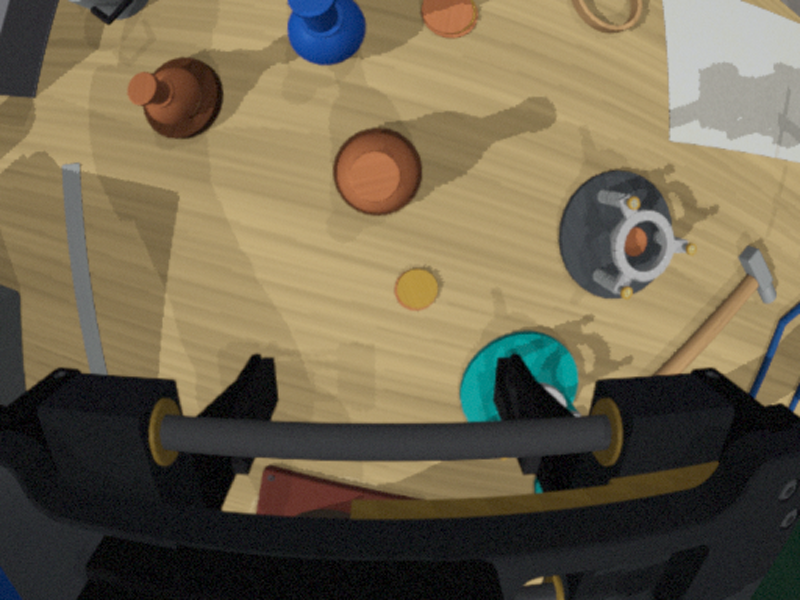

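The lip's top face is centred at (376,176) and the ball at (377,171). The small flask is at the left at (165,95), well clear.

```bash
python3 - <<'E'
from h import *
import pickle
c=pickle.load(open("c2.pkl","rb"));k=.64
for n,u,v,z in [("lip",376,176,.149),("ball",377,171,.05)]: print(n,at("wrist",u*k,v*k,z,c))
print(togo(at("wrist",376*k,176*k,.149,c),.012+.103-.0187))
E
```

```text
lip [0.51059301 0.06427919 0.149     ]
ball [0.51134755 0.0655014  0.05      ]
[ 70.88930813  -8.76148475 193.25754387]
```

```bash
python3 - <<'E'
from h import *
import pickle
s=arm.get_state();R=s['ee_rot'];print(s['ee_pos'],R)
for c in (pickle.load(open("c2.pkl","rb")),arm.get_calibration("wrist")):
    C=np.array(c['R']);print(R.T@(-C.T@np.array(c['t'])-s['ee_pos']),C@R)
E
```

```text
[0.44457917 0.03727478 0.28959633] [[ 9.64926389e-01  2.62520194e-01 -4.60782857e-04]
 [ 2.62520072e-01 -9.64926482e-01 -3.08611518e-04]
 [-5.25638337e-04  1.76822649e-04 -9.99999846e-01]]
[ 0.08336082 -0.00208665 -0.2000069 ] [[ 1.43232917e-03  9.99998902e-01  3.79666296e-04]
 [-9.53005899e-01  1.48003897e-03 -3.02948125e-01]
 [-3.02948354e-01  7.20972185e-05  9.53006972e-01]]
[ 0.08311953 -0.00080268 -0.19987974] [[-7.37832219e-04  9.99999626e-01  4.50938871e-04]
 [-9.52937068e-01 -5.66397805e-04 -3.03167650e-01]
 [-3.03167281e-01 -6.53403225e-04  9.52937130e-01]]
```

```bash
python3 -m jog '[[1,[35,-3.5,0],[0,0,0]],[1,[35,-3.5,0],[0,0,0]],[1,[0,0,40],[0,0,0]],[1,[0,0,40],[0,0,0]],[1,[0,0,40],[0,0,0]]]'
python3 -m jog '[[1,[0,0,40],[0,0,0]],[1,[0,0,20],[0,0,0]],[1,[0,0,13],[0,0,0]],[1,[0,0,0],[0,0,0]],[0.3,[0,0,0],[0,0,0]]]' 25
python3 - <<'E'
from h import *
print(togo((.5105,.063),.0965))
im=arm.get_image("wrist");cv2.imwrite("pics/w3.png",cv2.resize(im[:,:,::-1],(800,600),interpolation=cv2.INTER_CUBIC))
E
```

```text
clock: 2.8
ee_pos: [0.5105, 0.0616, 0.1679]
ee_rot: [[0.965, 0.261, -0.0], [0.261, -0.965, -0.0], [-0.001, 0.0, -1.0]]
contact_force: [0.1, -0.3, 0.4]
width: 0.0868
grasp_force: 0.0
clock: 3.3
ee_pos: [0.5109, 0.0635, 0.0976]
ee_rot: [[0.965, 0.263, 0.001], [0.263, -0.965, 0.0], [0.001, 0.0, -1.0]]
contact_force: [0.3, 0.4, 0.6]
width: 0.0837
grasp_force: 0.0
[-0.50381935  0.40379189  1.09608463]
```

View pics/w3.png

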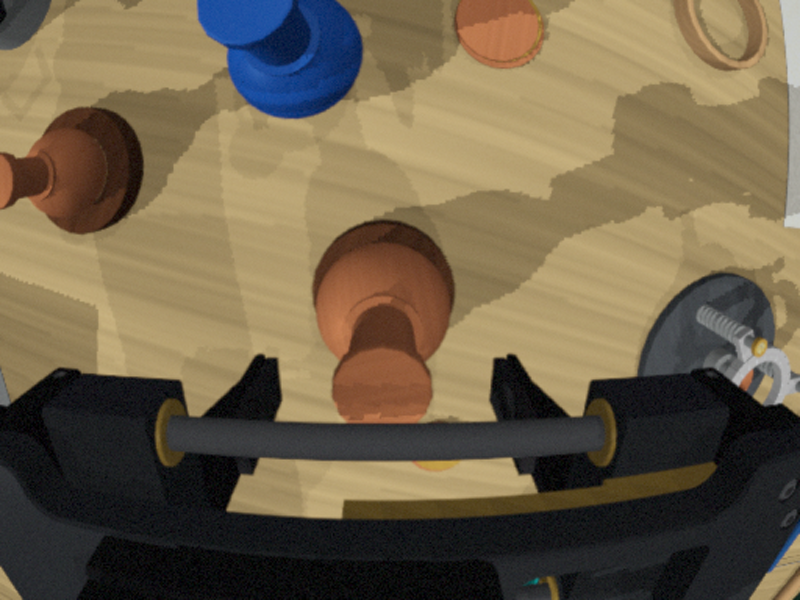

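The flask's lip is centred at (382,385), between the fingers at 280 and 490, so it is well centred. Next I close the gripper.

```bash
python3 -m jog '[[0,[0,-0.5,0],[0,0,0]],[-0.2,[0,0,0],[0,0,0]],[-0.4,[0,0,0],[0,0,0]],[-0.6,[0,0,0],[0,0,0]],[-1,[0,0,0],[0,0,0]]]' 40
python3 -m jog '[[-1,[0,0,0],[0,0,0]],[-1,[0,0,0],[0,0,0]],[-1,[0,0,-5],[0,0,0]],[-1,[0,0,-15],[0,0,0]],[-1,[0,0,0],[0,0,0]]]' 40
```

```text
clock: 3.85
ee_pos: [0.5101, 0.0648, 0.0969]
ee_rot: [[0.964, 0.265, 0.0], [0.265, -0.964, -0.0], [0.0, 0.0, -1.0]]
contact_force: [-1.0, 0.5, -0.0]
width: 0.0432
grasp_force: 0.0
clock: 4.35
ee_pos: [0.5112, 0.0651, 0.1189]
ee_rot: [[0.964, 0.265, 0.003], [0.265, -0.964, 0.0], [0.003, 0.001, -1.0]]
contact_force: [0.9, 1.2, -3.4]
width: 0.0366
grasp_force: 40.0
```

```bash
python3 -m jog '[[-1,[0,0,-20],[0,0,0]],[-1,[0,0,-20],[0,0,0]],[-1,[0,0,0],[0,0,0]],[-1,[0,0,0],[0,0,0]]]'; python3 - <<'E'
from h import *
s=arm.get_state();print(s['wrist_torque'])
w=arm.get_image("wrist");t=arm.get_image("scene")
a=cv2.resize(w[200:330,120:380,::-1],None,fx=1.53,fy=2*1.53/2);a=cv2.resize(w[140:300,150:350,::-1],(400,320))
b=cv2.resize(t[80:240,200:400,::-1],(400,320),interpolation=cv2.INTER_CUBIC)
cv2.imwrite("pics/w4.png",np.hstack([a,b]))
E
```

```text
clock: 4.75
ee_pos: [0.5101, 0.0647, 0.1565]
ee_rot: [[0.964, 0.264, 0.001], [0.264, -0.964, -0.0], [0.001, 0.0, -1.0]]
contact_force: [-0.6, 0.6, -4.2]
width: 0.0365
grasp_force: 40.0
[-0.024402    0.0969344   0.00539632]
```

View pics/w4.png

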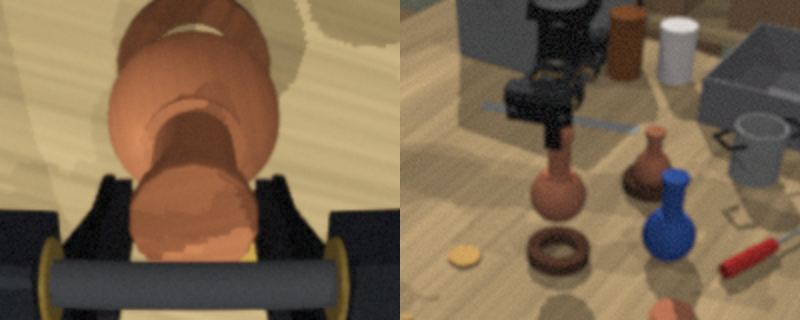

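```bash
python3 - <<'E'
from h import *
def zof(u,v,p):
    o,d=ray("scene",u,v); n=d[:2]; s=np.dot(np.array(p)-o[:2],n)/np.dot(n,n); q=o+s*d; return q
k=.5
for n,u,v in [("liptop",568,128),("tip",553,147),("ballc",559,192),("neckbase",561,172)]:
    print(n,zof(200+(u-400)*k,80+v*k,(.511,.064)))
print("init lip",zof(437*.64,260*.64,(.511,.064)),"ballc",zof(436*.64,303*.64,(.511,.064)))
print(arm.get_state()['width'])
E
```

```text
liptop [0.52184215 0.07045181 0.21000722]
tip [0.50601287 0.06087688 0.18194775]
ballc [0.51327552 0.06539198 0.11186279]
neckbase [0.51514888 0.06652268 0.14385077]
init lip [0.51333365 0.06542728 0.14255903] ballc [0.51286842 0.06514445 0.0512414 ]
0.036621280001317175
```

```bash
python3 - <<'E'
from h import *
s=arm.get_state()
c=arm.get_calibration("scene");g=lambda p:(lambda q:(q[0]/q[2]*c['fx']+c['cx'],q[1]/q[2]*c['fy']+c['cy']))(np.array(c['R'])@p+np.array(c['t']))
for y in(-.02,.02):
  for z in (0,-.0187,-.0374): print(y,z,(np.array(g(s['ee_pos']+s['ee_rot']@np.array([0,y,z])))-[240,100])*7.5)
t=arm.get_image("scene")
cv2.imwrite("pics/w5.png",cv2.resize(t[100:180,240:340,::-1],(750,600),interpolation=cv2.INTER_CUBIC))
E
```

```text
-0.02 0 [303.50118421 434.33257359]
-0.02 -0.0187 [304.36751714 388.71178103]
-0.02 -0.0374 [305.25471432 341.99228448]
0.02 0 [270.04216803 494.98890698]
0.02 -0.0187 [270.52502916 448.68617603]
0.02 -0.0374 [271.01988729 401.23302305]
```

View pics/w5.png

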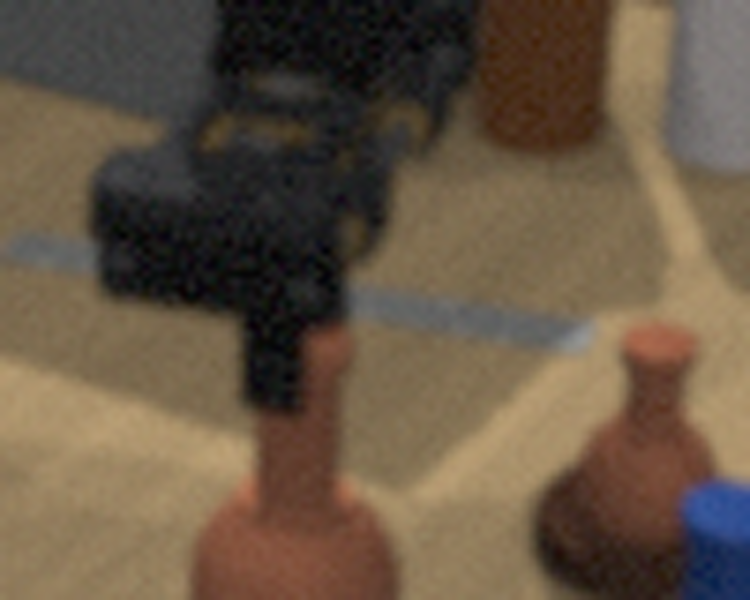

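```bash
python3 -m jog '[[-1,[0,0,30],[0,0,0]],[-1,[0,0,20],[0,0,0]],[-1,[0,0,6],[0,0,0]],[-1,[0,0,2],[0,0,0]],[-1,[0,0,0],[0,0,0]]]'; python3 -m jog '[[-1,[0,0,1],[0,0,0]],[-1,[0,0,0],[0,0,0]]]'; python3 -m jog '[[-1,[0,0,1],[0,0,0]],[-1,[0,0,0],[0,0,0]]]'
```

```text
clock: 5.4
ee_pos: [0.5099, 0.0649, 0.0987]
ee_rot: [[0.964, 0.265, -0.001], [0.265, -0.964, 0.0], [-0.001, -0.0, -1.0]]
contact_force: [-0.1, 0.4, -3.7]
width: 0.0364
grasp_force: 40.0
clock: 5.6
ee_pos: [0.5101, 0.0647, 0.098]
ee_rot: [[0.964, 0.265, 0.0], [0.265, -0.964, -0.0], [0.0, 0.0, -1.0]]
contact_force: [-0.9, -0.1, -4.4]
width: 0.0369
grasp_force: 40.0
clock: 5.8
ee_pos: [0.5102, 0.0648, 0.097]
ee_rot: [[0.964, 0.265, 0.001], [0.265, -0.964, -0.0], [0.0, 0.0, -1.0]]
contact_force: [-0.6, -0.6, -2.9]
width: 0.0366
grasp_force: 40.0
```

```bash
python3 -m jog '[[-1,[0,0,1],[0,0,0]],[-1,[0,0,0],[0,0,0]],[0.2,[0,0,0],[0,0,0]],[0.2,[0,0,0],[0,0,0]],[0.2,[0,0,4],[0,0,0]]]'; python3 -m jog '[[0.2,[0,0,4],[0,0,0]],[0.2,[0,0,4],[0,0,0]],[0.2,[0,0,0],[0,0,0]]]'
python3 -m jog '[[-1,[0,0,0],[0,0,0]],[-1,[0,0,0],[0,0,0]],[-1,[0,0,0],[0,0,0]],[-1,[0,0,0],[0,0,0]],[-1,[0,0,0],[0,0,0]]]'
```

```text
clock: 6.3
ee_pos: [0.5104, 0.0648, 0.092]
ee_rot: [[0.964, 0.264, 0.001], [0.264, -0.964, 0.0], [0.001, 0.0, -1.0]]
contact_force: [-0.1, -0.3, 0.2]
width: 0.05
grasp_force: 0.0
clock: 6.6
ee_pos: [0.5094, 0.0647, 0.0829]
ee_rot: [[0.964, 0.265, -0.001], [0.265, -0.964, 0.0], [-0.001, -0.0, -1.0]]
contact_force: [-0.6, -0.2, 1.1]
width: 0.0521
grasp_force: 0.0
clock: 7.1
ee_pos: [0.5102, 0.0648, 0.0839]
ee_rot: [[0.964, 0.265, 0.0], [0.265, -0.964, 0.0], [0.0, 0.0, -1.0]]
contact_force: [1.0, 0.2, -0.2]
width: 0.036
grasp_force: 40.0
```

```bash
python3 - <<'E'
from h import *
w=arm.get_image("wrist");t=arm.get_image("scene")
a=cv2.resize(w[150:300,170:320,::-1],(400,400),interpolation=cv2.INTER_CUBIC)
b=cv2.resize(t[130:210,240:320,::-1],(400,400),interpolation=cv2.INTER_CUBIC)
cv2.imwrite("pics/w6.png",np.hstack([a,b]))
E
```

```text
(no output)
```

View pics/w6.png

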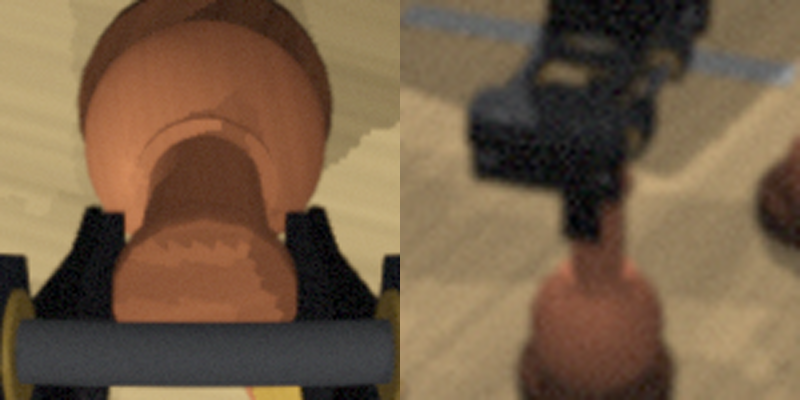

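The tips sit about 30 mm below the lip top and stand off the neck. The fingers are closing on the lip, and the visible tips end well above the reported TCP. I'll open, go lower while watching the force, and regrip.

```bash
python3 -m jog '[[0.5,[0,0,0],[0,0,0]],[0.5,[0,0,0],[0,0,0]],[0.5,[0,0,0],[0,0,0]],[0.5,[0,0,3],[0,0,0]],[0.5,[0,0,3],[0,0,0]]]'; python3 -m jog '[[0.5,[0,0,3],[0,0,0]],[0.5,[0,0,0],[0,0,0]]]';  python3 -m jog '[[0.5,[0,0,3],[0,0,0]],[0.5,[0,0,0],[0,0,0]]]'
python3 -m jog '[[-0.2,[0,0,0],[0,0,0]],[-1,[0,0,0],[0,0,0]],[-1,[0,0,0],[0,0,0]],[-1,[0,0,0],[0,0,0]],[-1,[0,0,0],[0,0,0]]]'
python3 -m jog '[[-1,[0,0,0],[0,0,0]],[-1,[0,0,0],[0,0,0]]]'
```

```text
clock: 7.7
ee_pos: [0.51, 0.0648, 0.0775]
ee_rot: [[0.964, 0.265, -0.0], [0.265, -0.964, 0.0], [-0.0, -0.0, -1.0]]
contact_force: [0.5, 0.7, 0.4]
width: 0.0632
grasp_force: 0.0
clock: 7.9
ee_pos: [0.5096, 0.0647, 0.0741]
ee_rot: [[0.964, 0.265, -0.001], [0.265, -0.964, 0.0], [-0.001, -0.0, -1.0]]
contact_force: [-0.1, 0.2, 0.3]
width: 0.0651
grasp_force: 0.0
clock: 8.1
ee_pos: [0.5098, 0.0647, 0.0714]
ee_rot: [[0.964, 0.265, -0.001], [0.265, -0.964, 0.0], [-0.001, -0.0, -1.0]]
contact_force: [-0.4, -0.8, 0.2]
width: 0.0653
grasp_force: 0.0
clock: 8.6
ee_pos: [0.5101, 0.0648, 0.0718]
ee_rot: [[0.964, 0.265, 0.0], [0.265, -0.964, 0.0], [0.0, 0.0, -1.0]]
contact_force: [0.0, 0.1, -0.2]
width: 0.036
grasp_force: 40.0
clock: 8.8
ee_pos: [0.5101, 0.0648, 0.0718]
ee_rot: [[0.964, 0.265, 0.0], [0.265, -0.964, 0.0], [0.0, -0.0, -1.0]]
contact_force: [0.7, -1.0, 0.9]
width: 0.0356
grasp_force: 40.0
```

```bash
python3 -m jog '[[0.5,[0,0,0],[0,0,0]],[0.5,[0,0,0],[0,0,0]],[0.5,[0,0,0],[0,0,0]],[0.5,[0,0,4],[0,0,0]],[0.5,[0,0,0],[0,0,0]]]'; python3 -m jog '[[0.5,[0,0,4],[0,0,0]],[0.5,[0,0,0],[0,0,0]]]'
python3 -m jog '[[-0.2,[0,0,0],[0,0,0]],[-1,[0,0,0],[0,0,0]],[-1,[0,0,0],[0,0,0]],[-1,[0,0,0],[0,0,0]],[-1,[0,0,0],[0,0,0]]]'
python3 - <<'E'
from h import *
w=arm.get_image("wrist");t=arm.get_image("scene")
a=cv2.resize(w[150:300,170:320,::-1],(400,400),interpolation=cv2.INTER_CUBIC)
b=cv2.resize(t[130:210,240:320,::-1],(400,400),interpolation=cv2.INTER_CUBIC)
cv2.imwrite("pics/w7.png",np.hstack([a,b]))
E
```

```text
clock: 9.3
ee_pos: [0.5096, 0.0647, 0.0672]
ee_rot: [[0.964, 0.265, -0.001], [0.265, -0.964, 0.0], [-0.001, -0.0, -1.0]]
contact_force: [-0.5, -0.3, -0.2]
width: 0.0632
grasp_force: 0.0
clock: 9.5
ee_pos: [0.5096, 0.0647, 0.0632]
ee_rot: [[0.964, 0.265, -0.001], [0.265, -0.964, 0.0], [-0.001, -0.0, -1.0]]
contact_force: [0.0, 0.0, -0.2]
width: 0.0647
grasp_force: 0.0
clock: 10.0
ee_pos: [0.5101, 0.0648, 0.0638]
ee_rot: [[0.964, 0.265, 0.0], [0.265, -0.964, 0.0], [0.0, -0.0, -1.0]]
contact_force: [-0.4, -0.5, -0.2]
width: 0.0365
grasp_force: 40.0
```

View pics/w7.png

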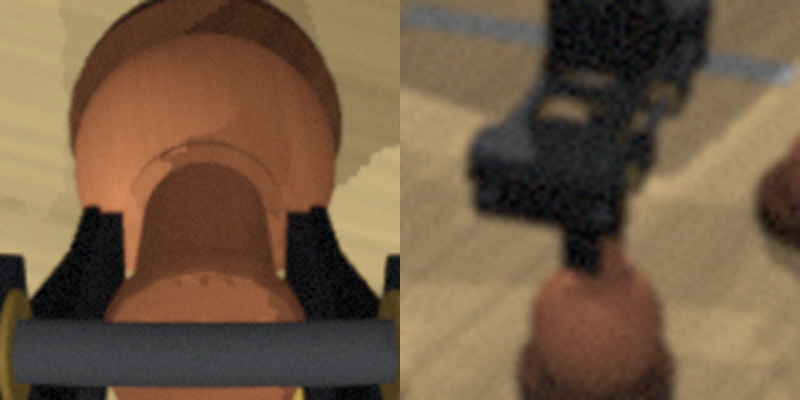

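The fingers stand about 4 mm off the neck on each side, so at any depth they hold the 38 mm lip. I'll hold the lip in the middle of the pads.

```bash
python3 -m jog '[[0.4,[0,0,0],[0,0,0]],[0.4,[0,0,0],[0,0,0]],[0.4,[0,0,-10],[0,0,0]],[0.4,[0,0,-12],[0,0,0]],[0.4,[0,0,0],[0,0,0]]]'
python3 -m jog '[[-0.2,[0,0,0],[0,0,0]],[-1,[0,0,0],[0,0,0]],[-1,[0,0,0],[0,0,0]],[-1,[0,0,0],[0,0,0]],[-1,[0,0,0],[0,0,0]]]' 45
python3 -m jog '[[-1,[0,0,-3],[0,0,0]],[-1,[0,0,-20],[0,0,0]],[-1,[0,0,-30],[0,0,0]],[-1,[0,0,-30],[0,0,0]],[-1,[0,0,-30],[0,0,0]]]'
python3 -m jog '[[-1,[-20,0,-10],[0,0,0]],[-1,[-20,10,0],[0,0,0]],[-1,[-10,30,0],[0,0,0]],[-1,[-10,40,0],[0,0,0]],[-1,[-10,40,0],[0,0,0]]]'
python3 -c "
from h import *
print(togo((.5245,-.2155),.207),arm.get_state()['joint_positions'])"
```

```text
clock: 10.6
ee_pos: [0.5115, 0.0651, 0.0881]
ee_rot: [[0.964, 0.265, 0.003], [0.265, -0.964, 0.0], [0.003, 0.001, -1.0]]
contact_force: [0.4, 0.8, -0.1]
width: 0.0598
grasp_force: 0.0
clock: 11.1
ee_pos: [0.5098, 0.0648, 0.0855]
ee_rot: [[0.964, 0.265, -0.001], [0.265, -0.964, 0.0], [-0.0, -0.0, -1.0]]
contact_force: [0.3, 0.0, -1.6]
width: 0.0365
grasp_force: 45.0
clock: 11.6
ee_pos: [0.5094, 0.0648, 0.1996]
ee_rot: [[0.964, 0.265, -0.001], [0.265, -0.964, 0.0], [-0.001, -0.0, -1.0]]
contact_force: [0.5, 0.1, -3.4]
width: 0.0361
grasp_force: 45.0
clock: 12.1
ee_pos: [0.4737, -0.0705, 0.2088]
ee_rot: [[0.964, 0.266, -0.0], [0.266, -0.964, -0.0], [-0.0, 0.0, -1.0]]
contact_force: [-0.3, -0.4, -4.3]
width: 0.0362
grasp_force: 45.0
[ 10.46898816 153.26028017   1.85997266] [ 3.47755540e+01 -1.34576076e-01 -3.12195573e+01  1.03414956e+02
 -4.25945756e-02  7.67076213e+01 -7.10195073e+01]
```

```bash
python3 -m jog '[[-1,[-15,40,0],[0,0,0]],[-1,[-20,40,0],[0,0,0]],[-1,[-20,40,0],[0,0,0]],[-1,[-15,33,0],[0,0,0]],[-1,[0,0,0],[0,0,0]]]'
python3 -m jog '[[-1,[0,0,0],[0,0,0]],[-1,[0,0,0],[0,0,0]]]'
python3 - <<'E'
from h import *
import pickle
pickle.dump((arm.get_calibration("wrist"),arm.get_state()),open("c3.pkl","wb"))
im=arm.get_image("wrist");cv2.imwrite("pics/w8.png",cv2.resize(im[:,:,::-1],(800,600),interpolation=cv2.INTER_CUBIC))
E
```

```text
clock: 12.6
ee_pos: [0.4447, -0.2413, 0.2079]
ee_rot: [[0.966, 0.257, -0.002], [0.257, -0.966, -0.001], [-0.002, 0.0, -1.0]]
contact_force: [-1.3, 0.5, -3.2]
width: 0.0363
grasp_force: 45.0
clock: 12.8
ee_pos: [0.4476, -0.2341, 0.2086]
ee_rot: [[0.964, 0.266, -0.0], [0.266, -0.964, 0.001], [0.0, -0.001, -1.0]]
contact_force: [0.6, 0.1, -3.6]
width: 0.0362
grasp_force: 45.0
```

View pics/w8.png

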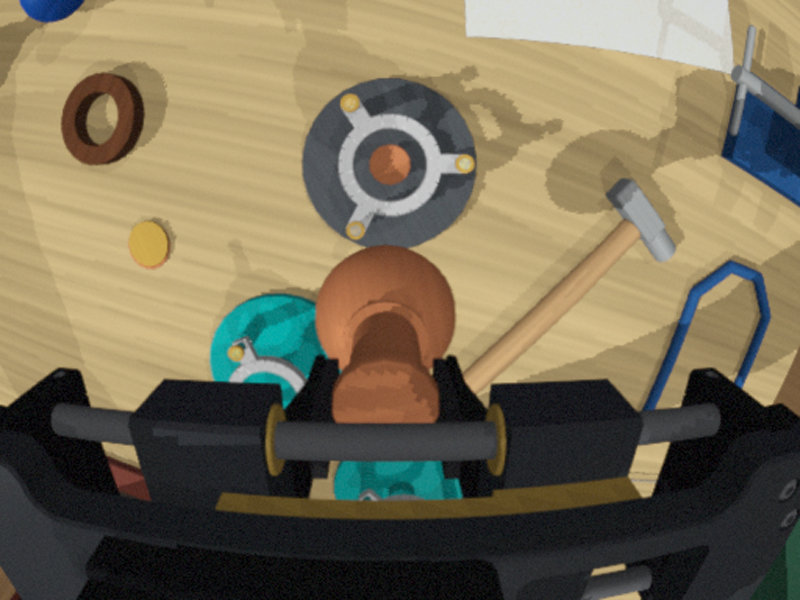

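The ring centre is at (389.5,164.5) and the foot at (390,164). The held ball's outline is centred at about (385.5,315), hanging straight. The empty rest ring is undisturbed.

```bash
python3 - <<'E'
from h import *
import pickle
c,s=pickle.load(open("c3.pkl","rb"));k=.64
R=s['ee_rot']
for n,u,v,z in [("ring",389.5,164.5,.07),("foot",390,164,.042),("ball",385.5,315,.173),("lip",386,390,.272)]:
    p=at("wrist",u*k,v*k,z,c); print(n,p,R.T@(p-s['ee_pos'])*1000)
E
```

```text
ring [ 0.52429111 -0.21516659  0.07      ] [ 78.99192179   2.23638394 138.59166683]
foot [ 0.5245081  -0.21574581  0.042     ] [ 79.04542845   2.87590338 166.59114424]
ball [ 0.44819119 -0.23319152  0.173     ] [ 0.84494219 -0.72909868 35.58996012]
lip [ 0.45609836 -0.2312259   0.272     ] [  8.99532428  -0.60218312 -63.40974783]
```

```bash
python3 -m jog '[[-1,[26,1,0],[0,0,0]],[-1,[26,1,0],[0,0,0]],[-1,[26.5,1,0],[0,0,0]],[-1,[0,0,0],[0,0,0]],[-1,[0,0,0],[0,0,0]]]'
python3 -m jog '[[-1,[0,0,25],[0,0,0]],[-1,[0,0,25],[0,0,0]],[-1,[0,0,15],[0,0,0]],[-1,[0,0,0],[0,0,0]],[-1,[0,0,0],[0,0,0]]]'
python3 -c "
from h import *
s=arm.get_state();print(s['ee_pos'],s['contact_force'],s['wrist_torque'],togo((.5243,-.2155),.14))"
```

```text
clock: 13.35
ee_pos: [0.524, -0.2162, 0.2084]
ee_rot: [[0.964, 0.267, -0.001], [0.267, -0.964, 0.001], [-0.001, -0.001, -1.0]]
contact_force: [-1.1, -0.2, -3.7]
width: 0.036
grasp_force: 45.0
clock: 13.85
ee_pos: [0.5237, -0.2178, 0.1445]
ee_rot: [[0.964, 0.265, 0.0], [0.265, -0.964, -0.0], [0.0, 0.0, -1.0]]
contact_force: [-0.0, -0.2, -3.1]
width: 0.036
grasp_force: 45.0
[ 0.52374828 -0.21779981  0.14452888] [-0.01854979 -0.16759761 -3.05988482] [-0.02426696 -0.01944456  0.00460217] [ 1.13946141 -2.07357216  4.52837408]
```

```bash
python3 -m jog '[[-1,[0.5,-1.7,0],[0,0,0]],[-1,[0,0,3],[0,0,0]],[-1,[0,0,3],[0,0,0]],[-1,[0,0,0],[0,0,0]]]'
for i in 1 ; do python3 -m jog '[[-1,[0,0,2],[0,0,0]],[-1,[0,0,0],[0,0,0]]]'; python3 -m jog '[[-1,[0,0,2],[0,0,0]],[-1,[0,0,0],[0,0,0]]]'; python3 -m jog '[[-1,[0,0,2],[0,0,0]],[-1,[0,0,0],[0,0,0]]]';python3 -m jog '[[-1,[0,0,2],[0,0,0]],[-1,[0,0,0],[0,0,0]]]'; done | grep -E "pos|contact|width"
```

```text
clock: 14.25
ee_pos: [0.5236, -0.2159, 0.1375]
ee_rot: [[0.964, 0.265, -0.0], [0.265, -0.964, 0.0], [-0.0, -0.0, -1.0]]
contact_force: [-0.2, -0.4, -3.9]
width: 0.0358
grasp_force: 45.0
ee_pos: [0.5237, -0.2159, 0.1355]
contact_force: [-0.5, 0.1, -3.4]
width: 0.036
ee_pos: [0.5237, -0.2158, 0.1335]
contact_force: [-0.1, 1.0, -3.1]
width: 0.0364
ee_pos: [0.5242, -0.216, 0.1322]
contact_force: [-0.4, -0.2, 1.2]
width: 0.0365
ee_pos: [0.5241, -0.216, 0.13]
contact_force: [0.4, 0.1, 1.4]
width: 0.0363
```

```bash
(python3 -m jog '[[-1,[0,0,2],[0,0,0]],[-1,[0,0,2],[0,0,0]],[-1,[0,0,2],[0,0,0]],[-1,[0,0,0],[0,0,0]]]'
for i in 1 ; do python3 -m jog '[[-1,[0,0,1],[0,0,0]],[-1,[0,0,0],[0,0,0]]]'; python3 -m jog '[[-1,[0,0,1],[0,0,0]],[-1,[0,0,0],[0,0,0]]]'; python3 -m jog '[[-1,[0,0,1],[0,0,0]],[-1,[0,0,0],[0,0,0]]]';python3 -m jog '[[-1,[0,0,1],[0,0,0]],[-1,[0,0,0],[0,0,0]]]'; done) | grep -E "pos|contact|width"
```

```text
ee_pos: [0.5239, -0.216, 0.1237]
contact_force: [1.3, -0.8, 4.1]
width: 0.0361
ee_pos: [0.5239, -0.216, 0.1228]
contact_force: [0.1, -0.8, 3.4]
width: 0.0365
ee_pos: [0.5238, -0.216, 0.1218]
contact_force: [0.6, -0.6, 5.5]
width: 0.036
ee_pos: [0.5238, -0.2159, 0.1207]
contact_force: [0.6, 0.0, 5.3]
width: 0.0362
ee_pos: [0.524, -0.2159, 0.12]
contact_force: [0.8, -1.5, 5.2]
width: 0.036
```

```bash
(python3 -m jog '[[-1,[0,0,1],[0,0,0]],[-1,[0,0,0],[0,0,0]]]'; python3 -m jog '[[-1,[0,0,1],[0,0,0]],[-1,[0,0,0],[0,0,0]]]'; python3 -m jog '[[-1,[0,0,1],[0,0,0]],[-1,[0,0,0],[0,0,0]]]') | grep -E "pos|contact|width"
```

```text
ee_pos: [0.5245, -0.216, 0.1198]
contact_force: [0.3, 0.2, 11.7]
width: 0.0361
ee_pos: [0.5251, -0.216, 0.1197]
contact_force: [-0.8, 1.2, 16.6]
width: 0.0362
ee_pos: [0.5257, -0.2161, 0.1195]
contact_force: [-2.1, 0.5, 21.8]
width: 0.0362
```

The foot was felt at TCP z ≈ 0.120, where the spring baseline is about 5.3 N. The force is now about 6 N too high, so I back off slightly.

```bash
python3 -m jog '[[-1,[0,0,-1.2],[0,0,0]],[-1,[0,0,0],[0,0,0]],[-1,[0,0,0],[0,0,0]]]'; python3 - <<'E'
from h import *
F=[];T=[];P=[]
for i in range(8):
    w=arm.get_image("scene" if i%2 else "wrist");s=arm.get_state();F.append(s['contact_force']);T.append(s['wrist_torque']);P.append(s['ee_pos'])
    if i%2: t=w
    else: a=w
print(np.mean(F,0),np.std(F,0),np.mean(T,0),np.mean(P,0),s['ee_rot'][2])
b=cv2.resize(t[190:310,150:310,::-1],(480,360),interpolation=cv2.INTER_CUBIC)
a=cv2.resize(a[130:280,180:313,::-1],(319,360),interpolation=cv2.INTER_CUBIC)
cv2.imwrite("pics/w9.png",np.hstack([a,b]))
E
```

```text
clock: 17.15
ee_pos: [0.5249, -0.216, 0.1196]
ee_rot: [[0.964, 0.265, 0.002], [0.265, -0.964, -0.001], [0.002, 0.001, -1.0]]
contact_force: [-0.4, -0.1, 15.2]
width: 0.0362
grasp_force: 45.0
[-0.97228066  0.2046329  15.21142747] [0.40000165 0.28211225 0.37749034] [0.23677124 0.22746815 0.00147423] [ 0.52488734 -0.21599121  0.11967417] [ 0.00213164  0.00145503 -0.99999667]
```

View pics/w9.png

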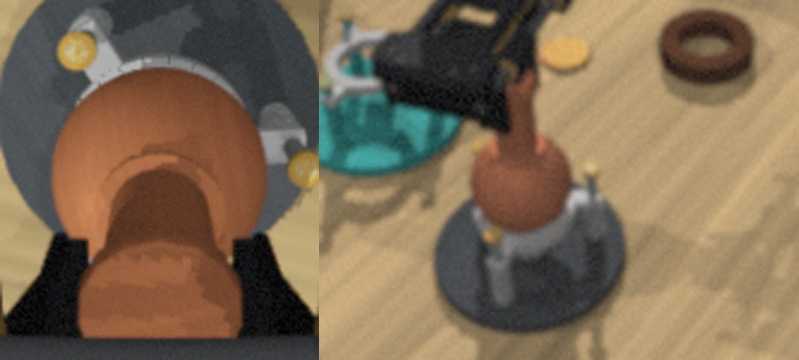

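The flask is seated upright in the ring, with the ring pushed below the post tops and the empty rest ring undisturbed. Net force is 15.2 N against a 5.4 N spring baseline, which leaves about 10 N on the foot.

```bash
python3 -c "
from workcell import arm
print(arm.finish_job())"
```

```text
the job is handed in; nothing more can be done
None
```

The job is handed in: the larger flask stands upright on the foot disc in the dark cradle, still gripped and held down with about 10 N beyond the spring; the gripper holds it by the lip, since the fingers met the 38 mm lip before the neck.

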